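Show the jar's seal strip to the camera through its swivel mirror, and hold the mirror

TASK

The small desk camera looks straight up into a slanted mirror on a swivelling head, and has to inspect the orange seal strip on the swab jar. Turn the jar where it stands so that the strip squarely faces the mirror head, and let go of it; then swivel the spring-returned head by the black bar on top until it looks straight at the strip, so that the camera sees it reflected in mid-mirror. Finish while still holding the head steady at that angle, and leave the other things on the desk where they are.

Things in the scene. Friction and masses are not known exactly. Their poses are not given: they have to be found in the camera images.
- swab_jar: loose white round jar with blue screw lid (the lid does not unscrew here), 0.15 kg nominal: body 60 mm across up to 52 mm, lid 62 mm across from 52 to 68 mm above the desk. Origin: centre of its underside; z up. An orange strip 15 mm wide runs down one side, the jar's own -x side, and over the edge of the lid towards its middle.
- jar_mark (a point): point on the orange strip, on the jar's outside, 45 mm above its underside, at (-31, 0, 45) mm in the jar's frame
- mirror_base: fixed grey camera base, 66x66 mm and 20 mm tall, on the desk; the camera lens in the middle of its top looks straight up. Origin: centre of its underside; the swivel axis of the head is vertical through it. At rest the head looks along the base's own -x, roughly towards the robot. (A fixed partition wall stands along the right side of the desk, near y = -0.55 m.)
- mirror_head: white head on the base with a mirror slanted at 45 degrees: 54 mm across, roof 48x48 mm, its top 70 mm above the desk; on it a black bar to grip, 40 mm (along x) by 14 mm (along y), 70 to 104 mm above the desk. Origin: on the swivel axis, 20 mm above the desk. It looks level along its -x (mirror side; bar yellow there): what lies on that line, at any distance, appears to the camera in mid-mirror.
- mirror_swivel (a joint): swivel of the head about the vertical axis, rad: 0 at rest, grows anticlockwise seen from above, range -1.8 to 1.8. A light spring (0.04 Nm per rad) turns it back to 0 as soon as it is let go. Nothing else holds it.
- mirror_eye (a point): centre of the slanted mirror, on the swivel axis, 46 mm above the desk; axes as the head's
- mirror_grip (a point): middle of the part of the bar to grip, on the swivel axis, 94 mm above the desk; axes as the head's
- spare_lens: bystander, loose, to be left alone: black knurled lens cylinder, 49 mm across, 35 mm tall. Origin: centre of its underside
- usb_stick: bystander, loose, to be left alone: red USB stick, 56x18x9 mm. Origin: centre of its underside
- hex_drill_2: bystander, loose, to be left alone: twist drill with black shank, 110x10x8 mm. Origin: centre of its underside
- drill_tube_1: bystander, loose, to be left alone: white tube with orange cap, 89x15x14 mm. Origin: centre of its underside
- calculator: bystander, loose, to be left alone: grey pocket calculator, 112x70x12 mm. Origin: centre of its underside
- drill_box: bystander, loose, to be left alone: flat blue box, 76x118x33 mm. Origin: centre of its underside
- mouse: bystander, loose, to be left alone: black computer mouse, 102x58x36 mm. Origin: centre of its underside
- marker_pen: bystander, loose, to be left alone: black and white marker pen, 135x17x16 mm. Origin: centre of its underside
Things that resemble listed ones, but are neither listed nor needed, are in the scene too. Of the things like the swab_jar, leave any that is green or purple; of the rest the smaller one is meant.

How it is judged:
By the outcome, as a careful person would: the job done as asked, in the order asked, and still so for the second after the job is handed in, while the arm keeps its last pose, push and grip.
It also fails if it takes over 64 s, if anything falls off the work surface, if the arm or the gripper's body presses on something with over 40 N, if the wrist force passes 120 N, or if a joint passes its speed limit or range.

ROBOT

A 7-joint arm with a two-finger parallel gripper is mounted at the origin on a cart in front of the work surface, level with it; the furniture and walls round the work are solid. World frame = base frame: x ahead of the robot, y to its left, z up, the work surface at z = 0. Lengths are in m, angles in rad, forces in N, time in s.
With the tool pointing down it reaches from about 0.425 to 0.825 m from the base axis. Payload 3.6 kg.
Tool frame: the origin (TCP) lies on the centre line of the jaws, within the pads' length; the fingertips stand 17 mm ahead of it and the grasp point (between the pads) lies 2 mm behind it (ctrl.nose_length is the distance from the TCP to the fingertips, in m); z points along the fingers, y is the line along which they close (so a half turn about z gives the same grasp; the last joint's range is limited). The gripper opens to 93 mm and grips with 3 to 60 N. Pads are 15 mm wide; open, the fingers measure 128 mm over their backs; the gripper's body (75 mm by 188 mm) begins 65 mm behind the grasp point.
Start: joints at [1.228, 0.615, -0.013, 1.423, 0.008, 1.103, -0.04], TCP at [0.203, -0.618, 0.236] pointing down, gripper open.
Joint ranges: [-3.12, 3.12], [-0.3, 2.06], [-1.34, 1.32], [0.26, 2.42], [-1.36, 4.5], [0.01, 1.98], [-2.84, 2.84]. Speed limits (rad/s): [2.79, 2.79, 3.14, 3.14, 3.14, 3.14, 3.14].

INTERFACE

Orientations are given as a 3x3 rotation matrix whose columns are the frame's x, y, z axes.
In Python, from workcell import ctrl, gripper_to, imaging, monitor gives the robot as it stands. The module is installed in compiled form; this text tells all that it offers. Calls block until the motion is done:
- ctrl.goto(position, orientation): joint-space move of the TCP to a pose.
- ctrl.servo_line(position, frame=None, v=0.15): straight line of the TCP; frame=None keeps the orientation; v is the mean speed in m/s.
- ctrl.move_joints(angles): joint-space move.
- gripper_to(opening, effort=None): opening from 0.0 (shut) to 1.0 (fully open); effort is the grip in N (None keeps the last); returns when the fingers have stopped.
- ctrl.hold(seconds).
- ctrl.inverse_kinematics(position, orientation): joint angles nearest the present ones, or None.
- imaging.snapshot(name): name is "scene" or "top" or "wrist"; returns a dict with "image" (400x640x3 uint8, red, green, blue), "range_z" (400x640 float32, m along the optical axis (not along the pixel's ray), 0 where there is no reading), "intrinsics" (3x3 intrinsics, pixels), "extrinsics" (4x4, takes a point from world to camera coordinates); the wrist camera has in their place "tool_from_camera" (4x4, takes a point from camera to tool coordinates, whose origin is the TCP and whose axes are the flange's). Camera axes: x right, y down, z forward; pixel columns grow to the right and rows downward; lengths in m; the calibration is good to about 2 mm. A picture is of the moment at which its call begins: read the wrist's pose just before it.
A pose or a line that the arm cannot do raises ctrl.PlanningError and nothing moves.
- ctrl.sign_off(): hands the job in; it is judged then, once.
Readings, each from a call of its own:
- monitor.current_time_s(): time.
- monitor.current_joint_pos(): joint angles.
- monitor.current_joint_velocities(): joint speeds.
- monitor.current_tau(): joint torques, N m.
- monitor.current_position(): TCP position.
- monitor.current_tool_rot(): TCP orientation.
- monitor.current_wrist_force(): force on the tool from outside, world axes, zero at the start.
- monitor.current_ft_torque(): the same for the moment, N m.
- monitor.current_finger_gap(): opening from 0.0 (shut) to 1.0 (fully open).
- monitor.current_finger_force(): force on a finger pad.
Only numpy, scipy, OpenCV 4.12 (cv2) and the standard library are available. Lean on these libraries where they do the work, as an engineer would, in place of code of your own. Each camera call takes 0.05 s, during which the arm holds its last target. There are 200 camera calls.

## Working session

There is one attempt and no reset: what is moved stays moved. The work goes in short steps, each a Python script; the robot and the scene stay as the last script left them, time stands still between calls to the robot, and variables do not carry over. Pictures are saved under pics/ and viewed, at most 10 in all, crops included, and the job is handed in when it is done.

```bash
mkdir -p pics; python3 - <<'E'
from workcell import ctrl, gripper_to, imaging, monitor
import cv2,numpy as np
for n in("scene","top"):
    s=imaging.snapshot(n); cv2.imwrite(f"pics/{n}.png",s["image"][:,:,::-1]); np.savez(f"{n}.npz",**{k:s[k] for k in s})
    print(n,s["intrinsics"],s["extrinsics"])
print(monitor.current_time_s(),monitor.current_position(),monitor.current_tool_rot())
E
```

```text
scene [[448.77726276   0.         315.95371494]
 [  0.         448.77726276 199.63029889]
 [  0.           0.           1.        ]] [[-0.51041149 -0.85986239  0.01080646  0.24139202]
 [-0.50865861  0.29175793 -0.81002699  0.3643717 ]
 [ 0.69335887 -0.41894389 -0.58629301  0.75776283]
 [ 0.          0.          0.          1.        ]]
top [[512.69370728   0.         318.59414734]
 [  0.         512.69370728 197.83123964]
 [  0.           0.           1.        ]] [[-0.02401272 -0.99955223 -0.0178527  -0.00945961]
 [-0.9830594   0.02685482 -0.18130924  0.53339137]
 [ 0.18170749  0.01319654 -0.98326407  1.41099179]
 [ 0.          0.          0.          1.        ]]
0.1 [ 0.20226559 -0.61702451  0.2346044 ] [[ 9.50226044e-01  3.11560439e-01 -7.47606396e-04]
 [ 3.11561334e-01 -9.50223564e-01  2.17118423e-03]
 [-3.39381029e-05 -2.29604105e-03 -9.99997364e-01]]
```

View pics/scene.png

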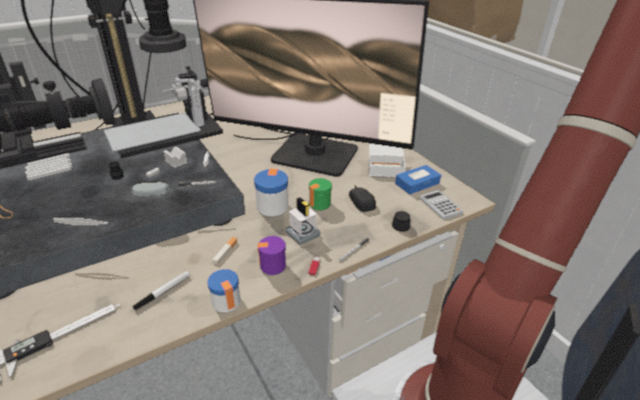

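View pics/top.png

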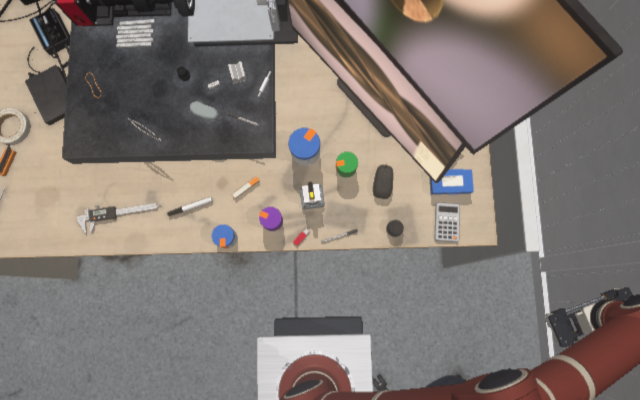

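The small blue-lidded jar is at top (223,236) / scene (224,291), with its strip facing the desk's front edge. The mirror head is at top (312,195) / scene (302,220). The decoys are the big blue, purple and green jars.

```bash
cat > h.py <<'E'
import numpy as np,cv2
def cloud(s,T=None):
    """world points per pixel; T camera->world"""
    K=s["intrinsics"]; z=s["range_z"]; v,u=np.indices(z.shape)
    p=np.stack([(u-K[0,2])/K[0,0]*z,(v-K[1,2])/K[1,1]*z,z],-1)
    if T is None: T=np.linalg.inv(s["extrinsics"])
    P=p@T[:3,:3].T+T[:3,3]; P[z<=0]=np.nan
    return P
def mask(img,c):
    h=cv2.cvtColor(img,cv2.COLOR_RGB2HSV).astype(int); H,S,V=h[...,0],h[...,1],h[...,2]
    return {"blue":(H>98)&(H<122)&(S>130)&(V>60),"orange":(H>4)&(H<17)&(S>160)&(V>140),
      "yellow":(H>19)&(H<33)&(S>130)&(V>130),"black":(V<60),"white":(S<40)&(V>170)}[c]
def circ(P):
    x,y=P[:,0],P[:,1]; a=np.linalg.lstsq(np.c_[2*x,2*y,np.ones(len(x))],x*x+y*y,rcond=None)[0]
    return a[:2],np.sqrt(a[2]+a[:2]@a[:2])
E
python3 - <<'E'
from h import *
np.set_printoptions(precision=4,suppress=True)
for n,bx in(("top",{"jar":(208,222,240,252),"head":(297,180,328,212),"purple":(257,203,286,233)}),("scene",{"jar":(203,265,246,315),"head":(284,194,322,245),"purple":(255,235,290,275)})):
    s=np.load(n+".npz"); P=cloud(s); im=s["image"]
    for k,(a,b,c,d) in bx.items():
        sub=P[b:d,a:c]; si=im[b:d,a:c]
        for col in("blue","orange","yellow","black"):
            q=sub[mask(si,col)]; q=q[np.isfinite(q[:,0])]
            if len(q)>3: print(n,k,col,len(q),np.median(q,0),q.min(0),q.max(0))
        q=sub.reshape(-1,3); q=q[q[:,2]>.02]; print(n,k,"high",len(q),q.min(0),q.max(0),(q.min(0)+q.max(0))/2)
        t=q[q[:,2]>q[:,2].max()-.01]; print("   topslab",len(t),t.min(0),t.max(0),t.mean(0))
E
```

```text
top jar blue 259 [0.435  0.2465 0.069 ] [0.4061 0.2187 0.0621] [0.4572 0.2733 0.0775]
top jar orange 38 [0.4104 0.2465 0.0706] [0.4012 0.2406 0.0648] [0.4204 0.2536 0.0764]
top jar high 460 [0.4012 0.216  0.0203] [0.4632 0.2785 0.0775] [0.4322 0.2473 0.0489]
   topslab 278 [0.4033 0.2168 0.0675] [0.4623 0.2784 0.0775] [0.4322 0.2461 0.0706]
top head yellow 21 [ 0.5308 -0.0035  0.1065] [ 0.5245 -0.0088  0.09  ] [ 0.5393 -0.0004  0.1115]
top head high 391 [ 0.5093 -0.0353  0.0201] [0.5824 0.031  0.1122] [ 0.5458 -0.0022  0.0661]
   topslab 55 [ 0.5247 -0.0091  0.1022] [0.5649 0.0046 0.1122] [ 0.5435 -0.0026  0.1062]
top purple orange 27 [0.4872 0.1327 0.0697] [0.4782 0.1219 0.0648] [0.4934 0.1416 0.0753]
top purple high 433 [0.4473 0.0828 0.0203] [0.5097 0.1446 0.0793] [0.4785 0.1137 0.0498]
   topslab 211 [0.4473 0.0828 0.0693] [0.5092 0.1443 0.0793] [0.4771 0.113  0.0719]
scene jar blue 317 [0.4268 0.2566 0.0681] [0.4012 0.2195 0.0557] [0.4559 0.2772 0.0717]
scene jar orange 87 [0.4012 0.2467 0.0403] [0.3978 0.2405 0.0135] [0.4166 0.2519 0.0688]
scene jar high 1006 [0.3978 0.2175 0.0
[... 172 characters left out ...]
  0.03  ] [ 0.6197 -0.0778  0.0135] [ 0.6303 -0.0736  0.051 ]
scene head yellow 33 [ 0.5261 -0.003   0.0992] [ 0.5221 -0.0787  0.0134] [0.6214 0.0032 0.1065]
scene head black 71 [0.5417 0.0041 0.0935] [ 0.5234 -0.0036  0.0772] [0.5569 0.0067 0.1051]
scene head high 893 [ 0.4654 -0.0949  0.0201] [0.6611 0.0885 0.1065] [ 0.5632 -0.0032  0.0633]
   topslab 80 [ 0.5221 -0.0099  0.0969] [0.5626 0.0073 0.1065] [ 0.5407 -0.0001  0.1027]
scene purple orange 14 [0.4857 0.133  0.0691] [0.4813 0.1246 0.0677] [0.4912 0.1388 0.0705]
scene purple high 820 [0.4455 0.0837 0.0203] [0.5077 0.1465 0.0722] [0.4766 0.1151 0.0462]
   topslab 458 [0.4456 0.0837 0.0622] [0.5077 0.1462 0.0722] [0.4747 0.1163 0.068 ]
```

The small jar stands at about (0.432, 0.247) with its strip facing about 180°. The head axis is at about (0.543, -0.002). The purple jar lies nearly on the sight line, but it must be left where it is. Before moving I'll check the wall and monitor heights along the sweep path.

```bash
python3 - <<'E'
from h import *
from workcell import ctrl,monitor
P=np.concatenate([cloud(np.load(n+".npz")).reshape(-1,3) for n in("top","scene")]);P=P[np.isfinite(P[:,0])]
print("rows x, cols y: max height cm")
ys=np.arange(-.8,.5,.05);print("      ",*["%4d"%round(y*100) for y in ys])
for x in np.arange(.1,.95,.05):
    r=[]
    for y in ys:
        q=P[(abs(P[:,0]-x-.025)<.025)&(abs(P[:,1]-y-.025)<.025)]; r.append("%4d"%round(100*np.percentile(q[:,2],98)) if len(q)>3 else "   .")
    print("%5.2f "%x,*r)
def R(a): c,s=np.cos(a),np.sin(a); return np.array([[c,s,0],[s,-c,0],[0,0,-1.]])
for d in range(-180,180,15):
    o=[]
    for p in([.432,.2475,.058],[.432,.2475,.25],[.543,-.002,.094],[.543,-.002,.25]):
        q=ctrl.inverse_kinematics(p,R(np.radians(d))); o.append(None if q is None else [round(float(v),2) for v in (q[0],q[4],q[6])])
    print(d,o)
E
```

```text
rows x, cols y: max height cm
        -80  -75  -70  -65  -60  -55  -50  -45  -40  -35  -30  -25  -20  -15  -10   -5    0    5   10   15   20   25   30   35   40   45
 0.10   -74  -74  -74  -74   35   64   67   70   72   75   75   72   60    1    1    1    1    1    1    1  -73  -74  -74  -74  -74  -74
 0.15   -74  -74  -74  -73   43   64   66   68   68   73   72  -74  -64    0   -1    0    0    0    0  -64  -74  -73  -74  -73  -74  -73
 0.20   -74  -74   35   47   60   61   60  -74  -74  -74  -74  -74  -74  -73  -73  -74  -74  -74  -74  -74  -74  -74  -73  -73  -74  -74
 0.25   -74  -74   35   52  -74  -74  -74  -74  -74  -73  -73  -74  -74  -74  -74  -74  -74  -74  -74  -73  -74  -74  -74  -73  -74  -74
 0.30   -74  -74  -74  -74  -73  -73  -74  -74  -74  -74  -74  -73  -74  -74  -74  -73  -74  -74  -74  -74  -73  -73  -73  -74  -73  -74
 0.35   -73  -73  -73  -74   21   21    0    1    0    1    0    0    0    0    0    0    0    1    0    0    5    2    0    0    0    0
 0.40     .    .    .    .   21   21    1    2    2    1    3    4    1    1    1    1    1    1    7    1    7
[... 2806 characters left out ...]
0 [[-0.36, 0.39, -1.47], [0.04, 0.45, -1.56], [0.12, 0.24, -0.79], [0.22, 0.19, -0.75]]
75 [[-0.35, 0.41, -1.23], [0.07, 0.47, -1.32], [0.16, 0.3, -0.58], [0.25, 0.22, -0.52]]
90 [[-0.34, 0.44, -1.0], [0.08, 0.48, -1.07], [0.19, 0.36, -0.38], [0.29, 0.25, -0.29]]
105 [[-0.27, 0.56, -0.85], [0.08, 0.49, -0.82], [0.23, 0.41, -0.17], [0.33, 0.28, -0.06]]
120 [[-0.29, 0.53, -0.56], [0.09, 0.49, -0.56], [0.27, 0.47, 0.04], [0.36, 0.32, 0.17]]
135 [[-0.26, 0.57, -0.34], [0.11, 0.52, -0.33], [0.31, 0.52, 0.25], [0.4, 0.35, 0.4]]
150 [[-0.27, 0.55, -0.06], [0.13, 0.55, -0.1], [0.34, 0.58, 0.46], [0.43, 0.38, 0.63]]
165 [[-0.29, 0.53, 0.23], [0.15, 0.57, 0.14], [0.38, 0.63, 0.67], [0.46, 0.41, 0.86]]
```

```bash
cat >> h.py <<'E'
def R(a):
    a=np.radians(a); c,s=np.cos(a),np.sin(a); return np.array([[c,s,0],[s,-c,0],[0,0,-1.]])
def wrist(name):
    from workcell import imaging,monitor
    p=np.array(monitor.current_position()); r=np.array(monitor.current_tool_rot()); s=imaging.snapshot("wrist")
    T=np.eye(4); T[:3,:3]=r; T[:3,3]=p; T=T@s["tool_from_camera"]
    cv2.imwrite(f"pics/{name}.png",s["image"][:,:,::-1]); P=cloud(s,T); np.savez(name+".npz",image=s["image"],P=P,T=T,K=s["intrinsics"]); return s,P,T
E
python3 - <<'E'
from h import *
from workcell import ctrl,gripper_to,imaging,monitor
np.set_printoptions(precision=3,suppress=True)
ctrl.goto([.15,-.43,.36],np.array(monitor.current_tool_rot()))
q=np.array(monitor.current_joint_pos()); print(q)
q[0]=-.4; ctrl.move_joints(q)
ctrl.goto([.425,.235,.27],R(30))
print(monitor.current_joint_pos(),monitor.current_position(),monitor.current_time_s())
s,P,T=wrist("w1"); print(T,s["tool_from_camera"])
E
```

```text
[ 1.204  0.2   -0.021  1.739  0.004  1.206 -0.072]
[-0.667  0.325  0.16   1.836 -0.061  0.985 -1.53 ] [0.425 0.235 0.27 ] 4.6583
[[ 0.5   -0.833 -0.237  0.491]
 [-0.866 -0.481 -0.137  0.273]
 [ 0.001  0.274 -0.962  0.419]
 [ 0.     0.     0.     1.   ]] [[-0.    -0.962 -0.274  0.076]
 [ 1.    -0.     0.    -0.   ]
 [-0.    -0.274  0.962 -0.149]
 [ 0.     0.     0.     1.   ]]
```

View pics/w1.png

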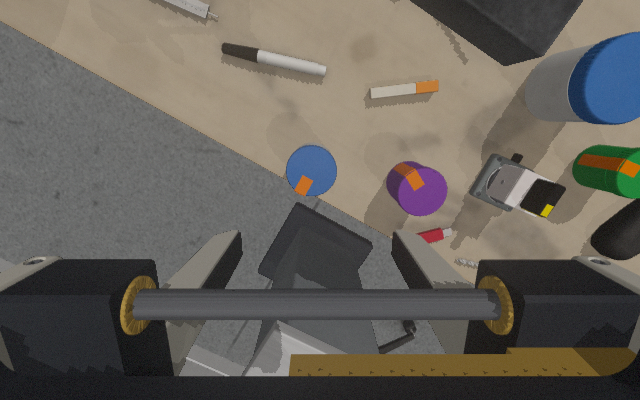

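The wrist view shows the jar at px (312,170) with its strip at (304,186). The mirror head is at (530,187), with the yellow end of its bar at (547,210). Next I'll compute positions from this view.

```bash
python3 - <<'E'
from h import *
np.set_printoptions(precision=4,suppress=True)
d=np.load("w1.npz");P=d["P"];im=d["image"]
m=np.zeros(P.shape[:2],bool);m[140:200,280:342]=1
b=(mask(im,"blue")|mask(im,"orange"))&m
cnt=max(cv2.findContours(b.astype(np.uint8),0,1)[0],key=cv2.contourArea)[:,0]
# project all blob pixels rays to z=.068
T,K=d["T"],d["K"]
def ray(px,z):
    r=np.c_[(px-K[[0,1],[2,2]])/[K[0,0],K[1,1]],np.ones(len(px))]@T[:3,:3].T
    return T[:3,3]+r*((z-T[2,3])/r[:,2])[:,None]
hull=ray(cnt.astype(float),.068); print("jar",circ(hull),"depth top z",np.nanmedian(P[b][:,2]))
o=mask(im,"orange")&m&(P[...,2]>.06); q=P[o]; c=circ(hull)[0]; e=np.nanmean(q,0)[:2]-c
print("strip",np.nanmean(q,0),len(q),np.degrees(np.arctan2(e[1],e[0])))
m[:]=0;m[140:235,460:580]=1
t=m&(P[...,2]>.097)&(P[...,2]<.115); q=P[t];print("bar",len(q),q.mean(0),q.min(0),q.max(0),cv2.minAreaRect((q[:,:2]*1000).astype(np.float32)))
y=m&mask(im,"yellow");print("yellow",y.sum(),np.nanmean(P[y],0))
t=m&(P[...,2]>.062)&(P[...,2]<.076)&~mask(im,"black");q=P[t];print("roof",len(q),cv2.minAreaRect((q[:,:2]*1000).astype(np.float32)))
t=m&(P[...,2]>.012)&(P[...,2]<.028);q=P[t];print("base",len(q),cv2.minAreaRect((q[:,:2]*1000).astype(np.float32)))
E
```

```text
jar (array([0.431 , 0.2455]), np.float64(0.02930287332949009)) depth top z 0.06835451356201921
strip [0.4109 0.2455 0.0686] 202 179.84703894717492
bar 537 [ 0.5432 -0.0013  0.1029] [ 0.5228 -0.0128  0.097 ] [0.5633 0.0059 0.1066] ((543.2191162109375, -3.3611440658569336), (40.76155471801758, 15.196457862854004), 6.550932884216309)
yellow 94 [ 0.5322 -0.0074  0.1025]
roof 848 ((543.70458984375, -3.560222625732422), (47.89353942871094, 49.054317474365234), 6.73078727722168)
base 1020 ((558.18505859375, -33.70366668701172), (82.53472137451172, 144.68075561523438), 22.46810531616211)
```

```bash
python3 - <<'E'
from h import *
from workcell import ctrl,gripper_to,imaging,monitor
np.set_printoptions(precision=4,suppress=True)
ctrl.servo_line([.4315,.2465,.12],R(30)); ctrl.servo_line([.4315,.2465,.058],R(30),v=.08)
print(monitor.current_wrist_force(),monitor.current_joint_pos())
gripper_to(0,15); print(monitor.current_finger_gap()*93,monitor.current_finger_force(),monitor.current_wrist_force())
q=np.array(monitor.current_joint_pos())
for k in range(6):
    q[6]+=np.radians(114.3)/6; ctrl.move_joints(q)
print(monitor.current_position(),monitor.current_tool_rot(),monitor.current_wrist_force(),monitor.current_ft_torque())
gripper_to(.95); print(monitor.current_finger_gap())
ctrl.servo_line([.4315,.2465,.14],v=.1)
ctrl.goto([.425,.235,.27],R(60))
wrist("w2"); print(monitor.current_time_s())
d=np.load("w2.npz");P=d["P"];im=d["image"]
near=np.hypot(P[...,0]-.4315,P[...,1]-.2465)<.045
T,K=d["T"],d["K"]
b=near&(mask(im,"blue")|mask(im,"orange"))&(P[...,2]>.055)
cnt=max(cv2.findContours(b.astype(np.uint8),0,1)[0],key=cv2.contourArea)[:,0].astype(float)
r=np.c_[(cnt-K[[0,1],[2,2]])/[K[0,0],K[1,1]],np.ones(len(cnt))]@T[:3,:3].T; h=T[:3,3]+r*((.068-T[2,3])/r[:,2])[:,None]
c=circ(h); print(c); q=P[near&mask(im,"orange")&(P[...,2]>.06)]; e=q.mean(0)[:2]-c[0]; print(len(q),q.mean(0),np.degrees(np.arctan2(e[1],e[0])))
E
```

```text
[-0.1533 -0.3901  0.6409] [-0.6264  0.6511  0.095   2.0382 -0.1305  0.4571 -1.4809]
60.42919825288424 15.000135428417707 [ 0.5114 -0.3323  1.3424]
[0.4315 0.2462 0.0581] [[-0.809   0.5878 -0.    ]
 [ 0.5878  0.809  -0.0003]
 [-0.0002 -0.0003 -1.    ]] [-1.255  -0.      1.5185] [-0.2003  0.2331  0.0197]
0.9526806275489084
12.7583
(array([0.4278, 0.2472]), np.float64(0.025424086917733745))
209 [0.4401 0.2276 0.0687] -57.88198256859545
```

View pics/w2.png

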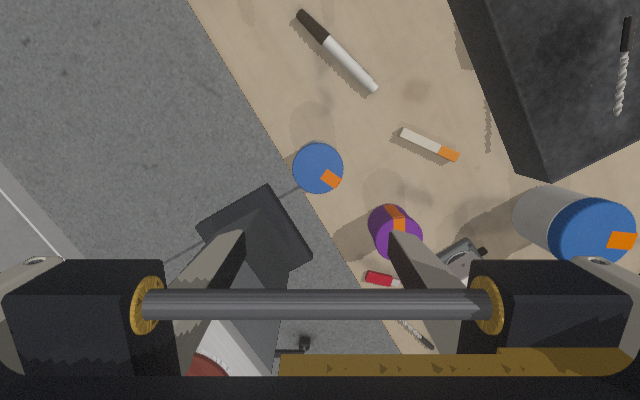

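The jar now shows its strip on the mirror side at px (331,179). The circle fit was poor (radius 25 mm instead of 31), so I'll refit the lid more robustly.

```bash
python3 - <<'E'
from h import *
np.set_printoptions(precision=4,suppress=True)
for n in("w1","w2"):
    d=np.load(n+".npz");P=d["P"];im=d["image"];T,K=d["T"],d["K"]
    near=(np.hypot(P[...,0]-.4315,P[...,1]-.2465)<.045)&(P[...,2]>.064)&(P[...,2]<.073)
    q=P[near][:,:2]; (cx,cy),r=cv2.minEnclosingCircle((q*1000).astype(np.float32)); print(n,cx,cy,r,q.mean(0))
    c=np.array([cx,cy])/1000
    o=P[near&mask(im,"orange")][:,:2]
    rect=cv2.minAreaRect((o*1000).astype(np.float32)); print(rect,np.degrees(np.arctan2(*(o.mean(0)-c)[::-1])),np.degrees(np.arctan2(*(o.mean(0)-q.mean(0))[::-1])),o.mean(0))
E
```

```text
w1 430.6504211425781 245.87208557128906 31.969207763671875 [0.4318 0.2461]
((410.4843444824219, 245.502685546875), (23.338668823242188, 13.947418212890625), 0.052274782210588455) -178.97944275079092 -178.30522480230792 [0.4109 0.2455]
w2 431.95745849609375 245.8646240234375 31.720304489135742 [0.4324 0.2469]
((440.2088928222656, 227.53472900390625), (14.111710548400879, 23.14703369140625), 23.474929809570312) -65.8988579078843 -68.05909026324501 [0.4401 0.2276]
```

The jar strip now points to about -66°, and the target is -66.0°. The jar is at (0.432, 0.246), so it hasn't moved. Next is a close look at the head.

```bash
python3 - <<'E'
from h import *
from workcell import ctrl,gripper_to,imaging,monitor
np.set_printoptions(precision=4,suppress=True)
ctrl.goto([.543,-.003,.25],R(186.6)); print(monitor.current_joint_pos(),monitor.current_time_s())
gripper_to(.5)
wrist("w3")
d=np.load("w3.npz");P=d["P"];im=d["image"]
near=np.hypot(P[...,0]-.543,P[...,1]+.003)<.05
q=P[near&(P[...,2]>.097)&(P[...,2]<.115)];print("bar",len(q),q.mean(0),cv2.minAreaRect((q[:,:2]*1000).astype(np.float32)))
q=P[near&(P[...,2]>.062)&(P[...,2]<.076)];print("roof",len(q),cv2.minAreaRect((q[:,:2]*1000).astype(np.float32)))
q=P[near&mask(im,"yellow")];print("yel",q.mean(0))
E
```

```text
[-0.1191  0.4346  0.1233  1.7189 -0.0622  0.9921  1.7135] 14.9
bar 503 [ 0.5419 -0.0044  0.1033] ((542.689453125, -4.113376617431641), (40.627960205078125, 13.843884468078613), 6.163408279418945)
roof 1195 ((543.340087890625, -4.236650466918945), (47.98228073120117, 47.977783203125), 6.756044387817383)
yel [ 0.524  -0.0014  0.1819]
```

View pics/w3.png

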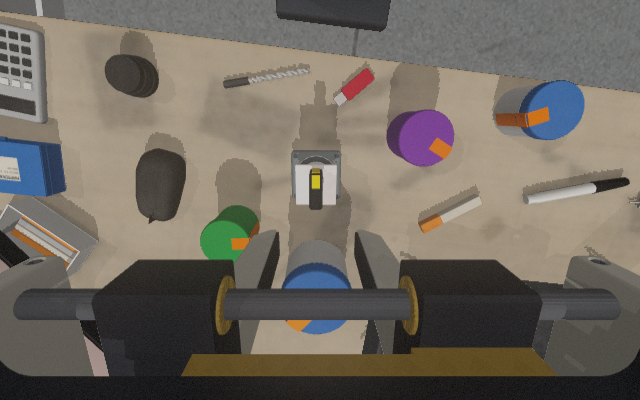

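The mirror head is at px (316,185), and the bar is clear of its neighbours. The refined axis is (0.543, -0.004), with the rest direction at 186.6°. Now grip and swivel.

```bash
python3 - <<'E'
from h import *
from workcell import ctrl,gripper_to,imaging,monitor
np.set_printoptions(precision=4,suppress=True)
ctrl.servo_line([.5431,-.004,.13],R(186.6)); ctrl.servo_line([.5431,-.004,.094],R(186.6),v=.06)
print(monitor.current_wrist_force())
gripper_to(0,20); print(monitor.current_finger_gap()*93,monitor.current_finger_force(),monitor.current_wrist_force())
q=np.array(monitor.current_joint_pos())
for k in range(4):
    q[6]-=np.radians(72.6)/4; ctrl.move_joints(q); print(monitor.current_wrist_force(),monitor.current_ft_torque())
ctrl.hold(.3)
r=monitor.current_tool_rot(); print(monitor.current_position(),np.degrees(np.arctan2(r[1][0],r[0][0])),monitor.current_finger_gap()*93,monitor.current_time_s())
wrist("w4")
d=np.load("w4.npz");P=d["P"]
near=np.hypot(P[...,0]-.543,P[...,1]+.004)<.05
q=P[near&(P[...,2]>.062)&(P[...,2]<.074)];print("roof",len(q),cv2.minAreaRect((q[:,:2]*1000).astype(np.float32)))
for n in("top","scene"):
    s=imaging.snapshot(n); cv2.imwrite(f"pics/{n}2.png",s["image"][:,:,::-1]); np.savez(n+"2.npz",**s)
d=np.load("scene2.npz");P=cloud(d)
near=np.hypot(P[...,0]-.432,P[...,1]-.246)<.045
q=P[near&(P[...,2]>.064)][:,:2];print("jar",len(q),cv2.minEnclosingCircle((q*1000).astype(np.float32)))
E
```

```text
[0.4841 0.0128 0.1666]
13.624311511316755 20.000125765800476 [-0.4166 -1.2836  0.2869]
[-0.3306 -0.0235  0.8502] [ 0.0993 -0.1524  0.0354]
[ 0.1985  1.5176 -0.4805] [ 0.3336 -0.1921  0.0535]
[ 1.2876  2.4974 -1.1712] [ 0.4643 -0.263   0.0996]
[ 2.8501  3.3461 -1.7032] [ 0.6788 -0.5112  0.0331]
[ 0.5437 -0.0034  0.0942] 114.0877584193337 14.139960920090711 20.0083
roof 1722 ((538.318603515625, 8.1017484664917), (48.019718170166016, 22.3509521484375), 23.840524673461914)
jar 578 ((431.82470703125, 247.7223358154297), 32.433963775634766)
```

View pics/w4.png

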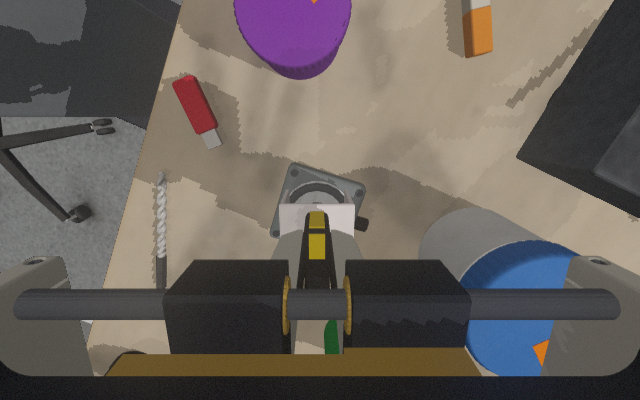

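View pics/scene2.png

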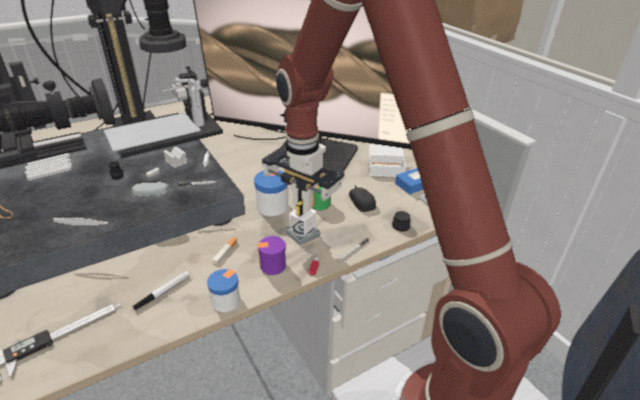

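The head is held at about 114°, and its roof measures 113.8°. The jar sits at px (224,290) with its strip turned to the mirror, and nothing else has moved. Handing in.

```bash
python3 -c "
from workcell import ctrl
print(ctrl.sign_off())"
```

```text
the job is handed in; nothing more can be done
None
```

I handed the job in with the jar's strip facing the mirror head (to about 1°), the jar released, and the head held at about 114°, pointing straight at the strip; the purple jar, left alone as told, stands almost on that line and may hide the strip from the camera, which I couldn't check.

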